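Fold down the ratchet crate prop

TASK

Fold down the ratchet crate prop that is bolted to the bench: with the fingertips press the thumb plate of its pawl all the way down, so that the pawl is free of the teeth, and then push the raised arm down by its cross-bar until it lies fully home on its rest. Nothing needs gripping, only pressing and pushing: do not lift the arm higher than it stands, and do not force the arm past the teeth while the pawl is still in. Leave the bolt, nut, sharpening stone, cup and scraper where they stand, and finish clear of everything.

Things in the scene. Friction and masses are not known exactly. Their poses are not given: they have to be found in the camera images.
- prop: Grey steel crate prop, bolted to the bench (fixed). Base plate x -100 to +145 mm, 100 wide, 8 thick; origin on the bench under the arm pivot. x axis: from pawl end to cross-bar end; z up. Two cheeks (y +-24 mm) carry the pivots, up to z 82 at x -20 to +20, to z 54 at x -77 to -20. Arm pivot: x 0, z 62. Pawl pivot: x -60, z 46. Rest post under the arm: x 105, top z 54. Free above.
- prop_arm (a joint): Arm angle, rad, positive downward: 0 = slopes 0.80 rad above level, 0.80 = level, fully home on its rest (end stop). Starts at 0 to 0.10. With the pawl in, a tooth stops it at about 0.13 (0.2 under a hard push of 30 N). Stiff pivot: it stays where it is left and takes about 3 to 8 N at the cross-bar to push down. It could be lifted to -0.3, which is not wanted.
- prop_bar (a point): Centre of the arm's cross-bar: round black rubber-covered bar, 22 mm in diameter, 86 mm long, along the prop's y axis; its top is 11 mm above this point. It moves on a circle of 140 mm about the arm pivot, about 162 mm above the bench when raised, and ends at x 140, z 62 mm of the prop. The point's axes turn with the arm.
- prop_pawl (a joint): Pawl angle, rad: 0 = nose in the teeth (start), 0.30 = thumb plate fully down (end stop); the nose is clear of the teeth from about 0.20. No spring: a stiff pivot that takes about 6 N on the thumb plate to move and stays where it is left.
- prop_thumb (a point): Centre of the upper face of the pawl's thumb plate: bare steel, 36 mm (along the prop's x) by 56 mm (y), 6 mm thick, at the end of the prop away from the cross-bar; at the start level, at x -105, z 68 mm of the prop. Pressed fully it sinks 14 mm, shifts 5 mm towards the prop's -x and tips 0.30 rad, outer edge down.
- bolt_m20: Loose steel hex bolt standing on its head, 68 mm high, 30 mm across; origin at its foot. Bystander near the prop.
- nut_m20: Loose steel hex nut, 33 x 29 x 16 mm, flat on the bench; origin at its underside. Bystander near the prop.
- whetstone: Loose grey sharpening stone, 25 x 70 x 11 mm, flat on the bench; origin at its underside. Bystander near the prop.
- steel_cup: Loose open steel cup, 74 mm in diameter, 83 mm high, on the bench to the left of the prop; origin at its underside. Bystander.
- scraper: Loose scraper with wooden handle, 60 x 225 x 16 mm, flat on the bench; origin at its underside. Bystander.

How it is judged:
By the outcome, as a careful person would: the job done as asked, in the order asked, and still so for the second after the job is handed in, with the robot touching nothing.
It also fails if it takes over 48 s, if anything falls off the work surface, if the arm or the gripper's body presses on something with over 40 N, if the wrist force passes 120 N, or if a joint passes its speed limit or range.

ROBOT

A 7-joint arm with a two-finger parallel gripper is mounted at the origin on a cart in front of the work surface, level with it; the furniture and walls round the work are solid. World frame = base frame: x ahead of the robot, y to its left, z up, the work surface at z = 0. Lengths are in m, angles in rad, forces in N, time in s.
With the tool pointing down it reaches from about 0.4 to 0.9 m from the base axis. Payload 5.6 kg.
Tool frame: the origin (TCP) lies at the very end of the fingers, on their centre line; the grasp point (between the pads) lies behind it (robot.tcp_to_grasp is the z of the grasp point in the tool frame, in m); z points along the fingers, y is the line along which they close (so a half turn about z gives the same grasp; the last joint's range is limited). The gripper opens to 92 mm and grips with 3 to 60 N. Pads are 20 mm wide; open, the fingers measure 128 mm over their backs; the gripper's body (75 mm by 189 mm) begins 69 mm behind the grasp point.
Start: joints at [1.194, 0.468, -0.012, 1.603, 0.006, 1.071, -0.056], TCP at [0.213, -0.614, 0.215] pointing down, gripper open.
Joint ranges: [-2.53, 2.53], [-0.31, 2.02], [-1.57, 1.55], [0.28, 2.44], [-1.29, 4.43], [0.15, 1.84], [-2.92, 2.92]. Speed limits (rad/s): [2.57, 2.57, 3.14, 3.14, 3.14, 3.14, 3.14].

INTERFACE

Orientations are given as a unit quaternion [w, x, y, z].
In Python, from workcell import robot, read_camera, hand_in gives the robot as it stands.
- The arm moves only by the tool carry_out, never from a script. Its argument "motion" is a list of rows, each a list of 7 numbers: the turn, a rotation vector about the tool's x, y, z in rad, then the shift along the tool's x, y, z in cm, then the finger opening in cm, from 0 to 9.19. A call has 1 to 5 rows; each row shifts and turns the commanded pose from where the row before left it, along the tool's axes as they then stand; what a row does not reach is not made up. A row lasts 1/8 s, in which the tool goes at most 62.5 mm and 10.7 degrees, less where a joint would pass 70% of its speed; a pose out of reach is approached as far as the arm can. A call is refused whole if a number of a shift passes 6.25 or a number of a turn 0.188, either way. A call with a gripper value outside its range is refused whole. The fingers move at their own pace and stop on an object; the grip force is fixed at half the most. Time passes only in rows, so rows that do not move let the fingers close. It gives the time, the measured TCP pose, the force, the opening and the grip force at its end, in the units of the state.
- robot.observe(): the state, without advancing time (a new reading comes with each control period).
- read_camera(name): name is "side" or "top" or "wrist"; returns a dict with "image" (480x640x3 uint8, red, green, blue), "vfov" (degrees; the focal length in pixels is half the picture's height over the tangent of half this angle, whatever the lens; pixels are square), "cx", "cy" (the principal point, pixels), "dist_coeffs" ([k1, k2, p1, p2, k3] as OpenCV has them; the pictures are not rectified), "R" (3x3) and "t" (3): a world point X has camera coordinates R X + t; the wrist camera has in their place "tool_from_camera" (4x4, takes a point from camera to tool coordinates, whose origin is the TCP and whose axes are the flange's). Camera axes: x right, y down, z forward; pixel columns grow to the right and rows downward; lengths in m; the calibration is good to about 2 mm. A picture is of the moment at which its call begins: read the wrist's pose just before it. There is no depth.
- hand_in(): hands the job in; it is judged then, once.
The state is a dict: "time": time; "q": joint angles; "dq": joint speeds; "effort": joint torques, N m; "ee_pos": TCP position; "tool_rot": TCP orientation; "wrist_force": force on the tool from outside, world axes, zero at the start; "wrist_torque": the same for the moment, N m; "finger_gap": opening from 0.0 (shut) to 1.0 (fully open); "gripper_force": force on a finger pad.
Only numpy, scipy, OpenCV 4.12 (cv2) and the standard library are available. Lean on these libraries where they do the work, as an engineer would, in place of code of your own. Each camera call takes 0.05 s, during which the arm holds its last target. There are 200 camera calls.

## Working session

There is one attempt and no reset: what is moved stays moved. The work goes in short steps, Python scripts to look and compute and a tool call to move; the robot and the scene stay as the last step left them, time stands still between calls to the robot, and variables do not carry over. Pictures are saved under pics/ and viewed, at most 10 in all, crops included, and the job is handed in when it is done.

Besides the shell and the picture viewer there is one more tool, called after "Emit:" by a JSON object that holds its "fn" and its "kwargs", one argument or row to a line. carry_out: Moves the arm, as the interface text tells. Its arguments: {"type":"object","properties":{"motion":{"type":"array","items":{"type":"array","items":{"type":"number"}}}},"required":["motion"]}

```bash
mkdir -p pics; python3 - <<'E'
from workcell import robot, read_camera
import cv2, pickle
s=robot.observe(); print(s, robot.tcp_to_grasp)
for n in("side","top"):
    c=read_camera(n); pickle.dump(c,open(n+".pkl","wb")); cv2.imwrite(f"pics/{n}0.png",c["image"][:,:,::-1])
    print(n,c["vfov"],c["cx"],c["cy"],c["dist_coeffs"],c["R"],c["t"])
E
```

```text
{'time': 0.0, 'q': array([ 1.19400158,  0.46836128, -0.01160059,  1.60360748,  0.00600661,
        1.07142701, -0.05629359]), 'dq': array([ 2.78537789e-04,  1.49364045e-03,  7.53801157e-04, -3.56909111e-04,
        5.94536089e-04, -1.75930136e-05, -2.11591051e-04]), 'effort': array([-5.40309920e-04, -5.20578718e+01, -1.26104677e-02, -2.43757188e+01,
       -5.65398135e-02,  1.72699511e-02,  1.83487105e-04]), 'ee_pos': array([ 0.21269831, -0.61359501,  0.21365737]), 'tool_rot': array([-8.58854134e-04,  9.86109236e-01,  1.66095731e-01, -2.10962888e-04]), 'wrist_force': array([ 0.24304671, -0.18855082, -0.23261256]), 'wrist_torque': array([0.0020675 , 0.04131271, 0.0090887 ]), 'gripper_force': 0.0, 'finger_gap': 0.998771213463498} -0.0187
side 56.15287898417851 325.79592446864456 234.86133078189417 [-0.00750462  0.          0.          0.          0.        ] [[ 0.9992522   0.03643578  0.01294127]
 [ 0.02947174 -0.50106497 -0.86490769]
 [-0.02502917  0.86464231 -0.5017641 ]] [-0.52449104  0.08476254  0.98856513]
top 47.2957428025232 312.14038075522353 230.6235228613381 [0.0106251 0.        0.        0.        0.       ] [[-7.85724526e-03 -9.99968579e-01 -1.05109693e-03]
 [-9.89777823e-01  7.92684967e-03 -1.42397422e-01]
 [ 1.42401279e-01 -7.84990378e-05 -9.89809007e-01]] [-0.02240273  0.54520915  1.17217441]
```

View pics/side0.png

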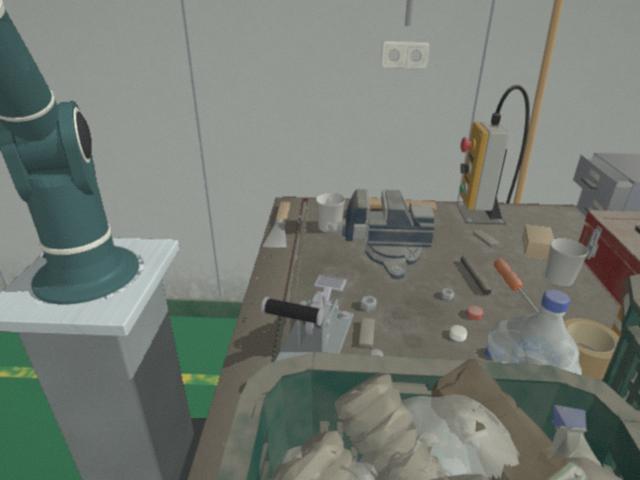

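View pics/top0.png

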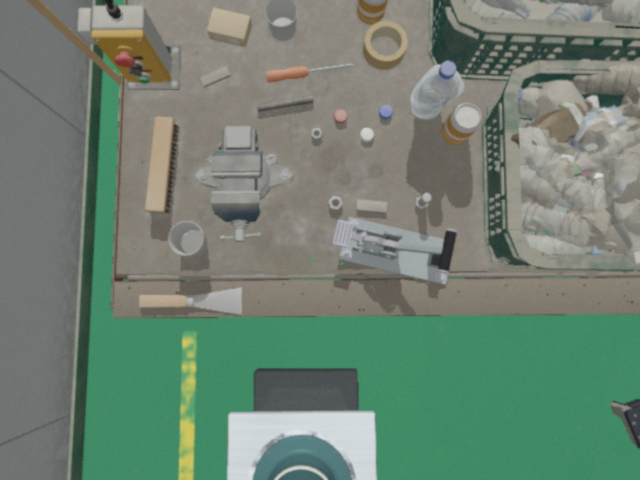

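Side: black bar from (266,306) to (322,316), thumb plate near (330,284). Top: thumb plate near (344,232), bar from (453,231) to (443,269), bolt at (423,200), nut (336,203), stone (372,207). Next I'll take enlarged crops for exact pixels.

```bash
python3 - <<'E'
import cv2, numpy as np
a=cv2.imread("pics/top0.png")[190:300,320:470]; b=cv2.imread("pics/side0.png")[265:365,255:390]
cv2.imwrite("pics/c1.png",cv2.resize(a,None,fx=5,fy=5,interpolation=cv2.INTER_CUBIC))
cv2.imwrite("pics/c2.png",cv2.resize(b,None,fx=5,fy=5,interpolation=cv2.INTER_CUBIC))
E
```

```text
(no output)
```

View pics/c1.png

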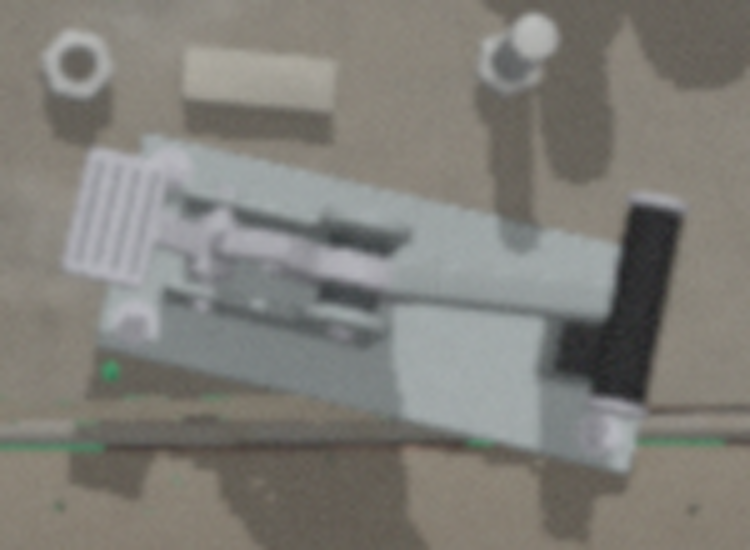

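View pics/c2.png

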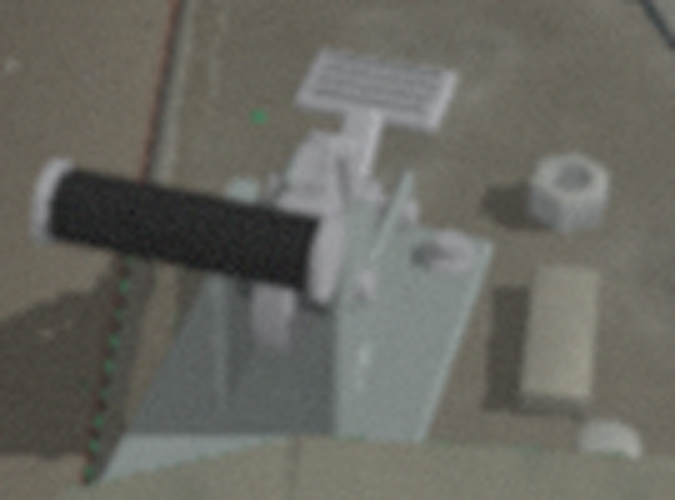

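Top crop: thumb plate centred at (343.3,233.2), bar centre at (448,250). Side crop: thumb at (330.8,282.8), bar at (293,311). Base plate corners in the top crop: (145,138), (102,345), (628,470).

```bash
cat > h.py <<'E'
import numpy as np, cv2, pickle
from scipy.spatial.transform import Rotation as Ro
C={n:pickle.load(open(n+".pkl","rb")) for n in("side","top")}
def ray(n,p):
    c=C[n]; f=240/np.tan(np.radians(c["vfov"])/2); K=np.array([[f,0,c["cx"]],[0,f,c["cy"]],[0,0,1]])
    u=cv2.undistortPoints(np.array([[p]],float),K,np.array(c["dist_coeffs"]))[0,0]
    R=np.array(c["R"]); d=R.T@[u[0],u[1],1]; return -R.T@np.array(c["t"]), d/np.linalg.norm(d)
def plane(n,p,z): o,d=ray(n,p); return o+d*(z-o[2])/d[2]
def tri(a,b):
    o1,d1=ray("top",a);o2,d2=ray("side",b)
    s=np.linalg.lstsq(np.c_[d1,-d2],o2-o1,rcond=None)[0]
    p,q=o1+s[0]*d1,o2+s[1]*d2; return (p+q)/2,np.linalg.norm(p-q)
def delta(s,target,Rt):
    """cm shift in current tool axes and rotvec to reach target"""
    w=s["tool_rot"]; R=Ro.from_quat([w[1],w[2],w[3],w[0]])
    return R.inv().apply(target-s["ee_pos"])*100,(R.inv()*Rt).as_rotvec()
E
python3 - <<'E'
from h import *
np.set_printoptions(precision=4,suppress=True)
t=lambda x,y:(320+x/5-.4,190+y/5-.4); s=lambda x,y:(255+x/5-.4,265+y/5-.4)
print("thumb",tri(t(116.5,216),s(379,89)), plane("top",t(116.5,216),.068))
print("bar",tri(t(640,300),s(190,230)), plane("top",t(640,300),.162))
print("barends",tri(t(657,200),s(327,260)),tri(t(617,403),s(50,200)))
P=[plane("top",t(*p),.008) for p in((145,138),(102,345),(628,470))]; print("plate",P)
x=P[2]-P[1]; print("yaw",np.arctan2(x[1],x[0]),np.linalg.norm(x),np.linalg.norm(P[1]-P[0]))
x/=np.linalg.norm(x); y=np.array([-x[1],x[0],0]); print("origin",P[1]+.1*x+.05*y)
print("origin2 mid",P[0]+.1*x-.05*y, "y(prop) dir",y, [ (P[0]-P[1])@y])
E
```

```text
thumb (array([ 0.5361, -0.0931,  0.0649]), np.float64(0.0002608003424449425)) [ 0.5356 -0.093   0.068 ]
bar (array([ 0.4869, -0.294 ,  0.1601]), np.float64(0.0014648166555777796)) [ 0.4874 -0.2935  0.162 ]
barends (array([ 0.5267, -0.3029,  0.1584]), np.float64(0.001985320532825373)) (array([ 0.4457, -0.2833,  0.1606]), np.float64(0.002599964817464857))
plate [array([ 0.5797, -0.1099,  0.008 ]), array([ 0.4854, -0.0889,  0.008 ]), array([ 0.4275, -0.323 ,  0.008 ])]
yaw -1.8129915044383325 0.24111812521315054 0.09659217556743023
origin [ 0.5099 -0.198   0.008 ]
origin2 mid [ 0.5071 -0.195   0.008 ] y(prop) dir [ 0.9708 -0.2398  0.    ] [np.float64(0.0965662297221796)]
```

Emit:
{"fn": "carry_out", "kwargs": {
  "motion": [
    [0, 0, -0.166, 0, 0, -2, 0],
    [0, 0, -0.166, 0, 0, -2, 0],
    [0, 0, -0.166, 0, 0, -2, 0],
    [0, 0, -0.166, 0, 0, -2, 0],
    [0, 0, -0.166, 0, 0, -2, 0]
  ]
}}

```text
time: 0.72
ee_pos: [0.2128, -0.6138, 0.3147]
tool_rot: [-0.001, 0.834, 0.552, 0.0]
wrist_force: [-0.6, -0.3, 0.9]
finger_gap: 0.477
gripper_force: 0.0
```

Emit:
{"fn": "carry_out", "kwargs": {
  "motion": [
    [0, 0, -0.166, 0, 0, 0, 0],
    [0, 0, 0, 0, 0, 0, 0],
    [0, 0, 0, 0, 0, 0, 0]
  ]
}}

```text
time: 1.1
ee_pos: [0.2127, -0.6139, 0.3139]
tool_rot: [-0.001, 0.788, 0.616, 0.0]
wrist_force: [0.2, 0.6, -0.3]
finger_gap: 0.153
gripper_force: 0.0
```

```bash
cat >> h.py <<'E'
Rt=Ro.from_matrix(np.array([[-.2398,.9708,0],[.9708,.2398,0],[0,0,-1]]).T*np.array([1,1,1])) if 0 else None
u=np.array([-.239,-.971,0]); v=np.array([.971,-.239,0])   # prop x, prop y in world
z=np.array([0,0,-1.]); Rt=Ro.from_matrix(np.c_[np.cross(v,z),v,z])  # tool y along prop y
O=np.array([.5102,-.1955,0])
P=lambda x,y,h:O+x*u+y*v+[0,0,h]
def show(*pts):
    from workcell import robot
    np.set_printoptions(precision=3,suppress=True)
    s=robot.observe(); print(s["time"],s["ee_pos"],s["wrist_force"],s["q"])
    for p in pts: print(p,*delta(s,p,Rt))
E
sed -i '/if 0 else None/d' h.py
python3 -c "
from h import *; show(P(-.108,0,.3),P(-.108,0,.085))"
```

```text
1.1 [ 0.213 -0.614  0.314] [ 0.234  0.595 -0.347] [ 1.333  0.405 -0.204  1.475  0.084  1.271  0.876]
[ 0.536 -0.091  0.3  ] [58.583 18.737  1.436] [-0.001 -0.001 -0.003]
[ 0.536 -0.091  0.085] [58.563 18.752 22.936] [-0.001 -0.001 -0.003]
```

Emit:
{"fn": "carry_out", "kwargs": {
  "motion": [
    [0, 0, 0, 5, 1.6, 0, 0],
    [0, 0, 0, 5, 1.6, 0, 0],
    [0, 0, 0, 5, 1.6, 0, 0],
    [0, 0, 0, 5, 1.6, 0, 0],
    [0, 0, 0, 5, 1.6, 0, 0]
  ]
}}

```text
time: 1.72
ee_pos: [0.3509, -0.3888, 0.3144]
tool_rot: [-0.0, 0.788, 0.616, -0.0]
wrist_force: [0.5, -0.6, 1.0]
finger_gap: 0.004
gripper_force: 0.0
```

Emit:
{"fn": "carry_out", "kwargs": {
  "motion": [
    [0, 0, 0, 5, 1.6, 0, 0],
    [0, 0, 0, 5, 1.6, 0, 0],
    [0, 0, 0, 5, 1.6, 0, 0],
    [0, 0, 0, 5, 1.6, 0, 0],
    [0, 0, 0, 5, 1.6, 0, 0]
  ]
}}

```text
time: 2.35
ee_pos: [0.4882, -0.1653, 0.3145]
tool_rot: [0.0, 0.788, 0.616, -0.0]
wrist_force: [1.2, -1.1, -1.0]
finger_gap: 0.006
gripper_force: 0.0
```

Emit:
{"fn": "carry_out", "kwargs": {
  "motion": [
    [0, 0, 0, 5, 1.6, 0, 0],
    [0, 0, 0, 0, 0, 0, 0],
    [0, 0, 0, 0, 0, 0, 0]
  ]
}}

```text
time: 2.72
ee_pos: [0.5148, -0.1225, 0.3141]
tool_rot: [-0.0, 0.787, 0.616, -0.001]
wrist_force: [0.9, -0.3, -0.4]
finger_gap: 0.005
gripper_force: 0.0
```

```bash
python3 -c "
from h import *; show(P(-.108,0,.3),P(-.108,0,.085))"
```

```text
2.725 [ 0.515 -0.123  0.314] [ 0.899 -0.3   -0.45 ] [ 0.652  0.225 -0.562  1.747  0.128  1.206 -0.187]
[ 0.536 -0.091  0.3  ] [3.607 1.299 1.41 ] [-0.001  0.001 -0.001]
[ 0.536 -0.091  0.085] [ 3.618  1.319 22.91 ] [-0.001  0.001 -0.001]
```

Then down to 15 mm over the plate.

Emit:
{"fn": "carry_out", "kwargs": {
  "motion": [
    [0, 0, 0, 3.6, 1.3, 0, 0],
    [0, 0, 0, 0, 0, 5.5, 0],
    [0, 0, 0, 0, 0, 5.5, 0],
    [0, 0, 0, 0, 0, 5.5, 0],
    [0, 0, 0, 0, 0, 4, 0]
  ]
}}

```text
time: 3.35
ee_pos: [0.5347, -0.0925, 0.1071]
tool_rot: [-0.001, 0.788, 0.615, -0.001]
wrist_force: [0.1, -0.6, 0.1]
finger_gap: 0.001
gripper_force: 0.0
```

Emit:
{"fn": "carry_out", "kwargs": {
  "motion": [
    [0, 0, 0, 0, 0, 2, 0],
    [0, 0, 0, 0, 0, 0, 0],
    [0, 0, 0, 0, 0, 0, 0]
  ]
}}

```text
time: 3.72
ee_pos: [0.5368, -0.0913, 0.0905]
tool_rot: [0.001, 0.788, 0.616, 0.0]
wrist_force: [-0.1, 0.4, 0.2]
finger_gap: 0.004
gripper_force: 0.0
```

```bash
python3 - <<'E'
from h import *; from workcell import read_camera
show(P(-.108,0,.068),P(-.112,0,.054))
c=[cv2.resize(read_camera(n)["image"][r:r+120,x:x+160,::-1],None,fx=2.5,fy=2.5,interpolation=cv2.INTER_CUBIC) for n,r,x in(("side",230,250),("top",180,310))]
cv2.imwrite("pics/d1.png",np.hstack(c))
E
```

```text
3.725 [ 0.537 -0.091  0.09 ] [-0.135  0.36   0.186] [ 0.498  0.516 -0.493  1.933  0.341  0.774 -0.431]
[ 0.536 -0.091  0.068] [ 0.041 -0.096  2.245] [ 0.001  0.    -0.002]
[ 0.537 -0.087  0.054] [ 0.442 -0.099  3.645] [ 0.001  0.    -0.002]
```

View pics/d1.png

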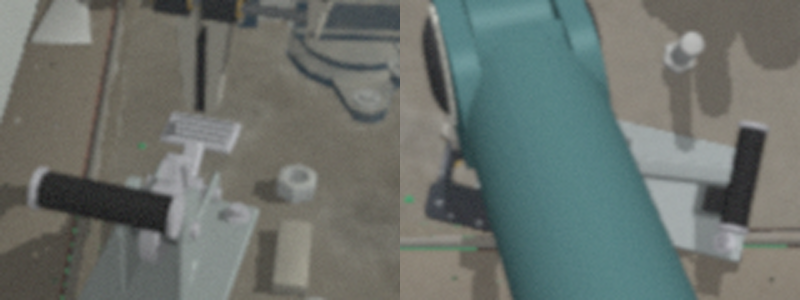

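Side view: closed fingertips hang just over the thumb plate (crop 203,115). The arm hides the plate in the top view. Now I'll press in small steps.

Emit:
{"fn": "carry_out", "kwargs": {
  "motion": [
    [0, 0, 0, 0.2, 0, 1.5, 0],
    [0, 0, 0, 0, 0, 0.4, 0],
    [0, 0, 0, 0, 0, 0.4, 0],
    [0, 0, 0, 0, 0, 0.3, 0],
    [0, 0, 0, 0, 0, 0, 0]
  ]
}}

```text
time: 4.45
ee_pos: [0.5371, -0.0865, 0.0639]
tool_rot: [-0.001, 0.787, 0.617, 0.001]
wrist_force: [-0.8, 3.5, 4.3]
finger_gap: 0.005
gripper_force: 2.1
```

Emit:
{"fn": "carry_out", "kwargs": {
  "motion": [
    [0, 0, 0, 0, 0, 0.3, 0],
    [0, 0, 0, 0, 0, 0.2, 0],
    [0, 0, 0, 0, 0, 0, 0]
  ]
}}

```text
time: 4.82
ee_pos: [0.5375, -0.0852, 0.0591]
tool_rot: [-0.001, 0.786, 0.618, 0.001]
wrist_force: [-2.3, 6.3, 6.1]
finger_gap: 0.008
gripper_force: 3.6
```

Emit:
{"fn": "carry_out", "kwargs": {
  "motion": [
    [0, 0, 0, 0, 0, 0.3, 0],
    [0, 0, 0, 0, 0, 0.2, 0],
    [0, 0, 0, 0, 0, 0, 0]
  ]
}}

```text
time: 5.2
ee_pos: [0.5378, -0.0843, 0.0548]
tool_rot: [-0.001, 0.786, 0.618, 0.002]
wrist_force: [-3.1, 8.3, 11.3]
finger_gap: -0.002
gripper_force: 6.6
```

Emit:
{"fn": "carry_out", "kwargs": {
  "motion": [
    [0, 0, 0, 0, 0, 0.3, 0],
    [0, 0, 0, 0, 0, 0.2, 0],
    [0, 0, 0, 0, 0, 0, 0]
  ]
}}

```text
time: 5.58
ee_pos: [0.5382, -0.0842, 0.0535]
tool_rot: [0.0, 0.786, 0.618, 0.001]
wrist_force: [-13.5, 10.1, 43.0]
finger_gap: 0.003
gripper_force: 21.7
```

Force rose steeply at the stop, so the pawl is fully down. Backing off.

Emit:
{"fn": "carry_out", "kwargs": {
  "motion": [
    [0, 0, 0, 0, 0, -1, 0],
    [0, 0, 0, 0, 0, -4, 0],
    [0, 0, 0, 0, 0, -6, 0],
    [0, 0, 0, 0, 0, -6, 0],
    [0, 0, 0, 0, 0, -2, 0]
  ]
}}

```text
time: 6.2
ee_pos: [0.5386, -0.0887, 0.2424]
tool_rot: [0.003, 0.787, 0.617, 0.002]
wrist_force: [0.2, -0.5, -0.3]
finger_gap: 0.002
gripper_force: 0.0
```

```bash
python3 - <<'E'
from h import *; from workcell import read_camera
show(P(.100,0,.24),P(.104,0,.18),P(.14,0,.073))
c=[cv2.resize(read_camera(n)["image"][r:r+120,x:x+160,::-1],None,fx=2.5,fy=2.5,interpolation=cv2.INTER_CUBIC) for n,r,x in(("side",250,250),("top",180,310))]
cv2.imwrite("pics/d2.png",np.hstack(c))
E
```

```text
6.2 [ 0.539 -0.089  0.242] [ 0.193 -0.496 -0.261] [ 0.576  0.324 -0.579  1.805  0.203  1.065 -0.318]
[ 0.486 -0.293  0.24 ] [-21.051  -0.203   0.243] [ 0.006  0.    -0.   ]
[ 0.485 -0.296  0.18 ] [-21.448  -0.24    6.244] [ 0.006  0.    -0.   ]
[ 0.477 -0.331  0.073] [-25.044  -0.305  16.945] [ 0.006  0.    -0.   ]
```

View pics/d2.png

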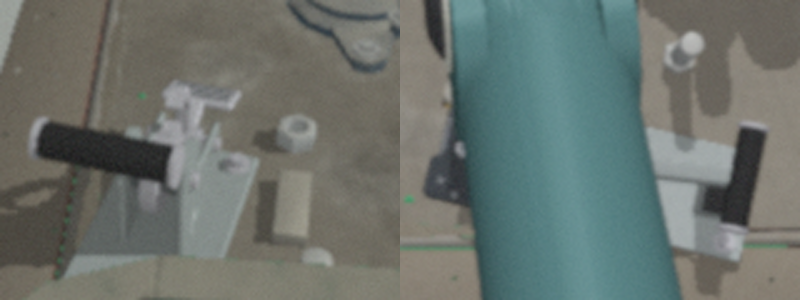

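Thumb plate now tips outward, and the arm is still raised. Next I'll check the crate rim clearance beside the bar.

```bash
python3 - <<'E'
from h import *
print(tri((497,262),(268,365)))
for z in(0,.1,.15,.2): print(z,plane("top",(487,200),z),plane("top",(492,255),z),plane("side",(345,357),z))
E
```

```text
(array([ 0.46394384, -0.39206892,  0.15297076]), np.float64(0.0021027522247465077))
0 [ 0.618469   -0.42890173  0.        ] [ 0.49161485 -0.43344772  0.        ] [ 0.56641906 -0.22177193  0.        ]
0.1 [ 0.59860149 -0.39640404  0.1       ] [ 0.48199535 -0.40058278  0.1       ] [ 0.56293451 -0.32095192  0.1       ]
0.15 [ 0.58866774 -0.3801552   0.15      ] [ 0.47718561 -0.38415031  0.15      ] [ 0.56119224 -0.37054191  0.15      ]
0.2 [ 0.57873399 -0.36390635  0.2       ] [ 0.47237586 -0.36771784  0.2       ] [ 0.55944997 -0.4201319   0.2       ]
```

Emit:
{"fn": "carry_out", "kwargs": {
  "motion": [
    [0, 0, 0, -5.2, 0, 0, 0],
    [0, 0, 0, -5.2, 0, 0, 0],
    [0, 0, 0, -5.2, 0, 0, 0],
    [0, 0, 0, -5.2, -0.2, 0, 0],
    [0, 0, 0, 0, 0, 0, 0]
  ]
}}

```text
time: 6.92
ee_pos: [0.4821, -0.2946, 0.236]
tool_rot: [-0.001, 0.79, 0.614, -0.001]
wrist_force: [-0.4, 0.5, 0.4]
finger_gap: 0.002
gripper_force: 0.0
```

Emit:
{"fn": "carry_out", "kwargs": {
  "motion": [
    [0, -0.15, 0, 0, 0, 0, 0],
    [0, -0.15, 0, 0, 0, 0, 0],
    [0, 0, 0, 0, 0, 0, 0],
    [0, 0, 0, 0, 0, 0, 0]
  ]
}}

```text
time: 7.42
ee_pos: [0.4849, -0.2899, 0.2378]
tool_rot: [0.091, 0.778, 0.61, -0.117]
wrist_force: [0.6, -0.5, -0.4]
finger_gap: 0.004
gripper_force: 0.0
```

```bash
python3 - <<'E'
from h import *; from workcell import robot
W=[P(.0991,0,.188)]+[P(.14*np.cos(f)-.0033,0,.0725+.14*np.sin(f)) for f in(.75,.6,.45,.3,.15,0)]
show(*W)
w=robot.observe()["tool_rot"]; R=Ro.from_quat([w[1],w[2],w[3],w[0]])
print(R.as_matrix()); print(R.inv().apply(np.diff(W,axis=0))*100)
E
```

```text
7.425 [ 0.485 -0.29   0.238] [ 0.621 -0.494 -0.422] [ 0.656  0.321 -0.425  1.831  0.493  1.07  -0.242]
[ 0.487 -0.292  0.188] [1.328 0.206 4.807] [-0.001  0.298  0.   ]
[ 0.487 -0.292  0.168] [1.914 0.209 6.726] [-0.001  0.298  0.   ]
[ 0.483 -0.304  0.152] [1.142 0.211 8.677] [-0.001  0.298  0.   ]
[ 0.481 -0.315  0.133] [ 0.671  0.214 10.721] [-0.001  0.298  0.   ]
[ 0.479 -0.322  0.114] [ 0.51   0.216 12.813] [-0.001  0.298  0.   ]
[ 0.478 -0.327  0.093] [ 0.663  0.219 14.906] [-0.001  0.298  0.   ]
[ 0.478 -0.328  0.072] [ 1.128  0.222 16.952] [-0.001  0.298  0.   ]
[[ 0.228  0.971 -0.071]
 [ 0.928 -0.239 -0.285]
 [-0.294 -0.001 -0.956]]
[[ 0.586  0.003  1.919]
 [-0.772  0.002  1.951]
 [-0.472  0.002  2.044]
 [-0.161  0.003  2.092]
 [ 0.154  0.003  2.092]
 [ 0.465  0.003  2.046]]
```

Emit:
{"fn": "carry_out", "kwargs": {
  "motion": [
    [0, 0, 0, 1.3, 0.2, 4.8, 0],
    [0, 0, 0, 0.3, 0, 1, 0],
    [0, 0, 0, 0.3, 0, 1, 0],
    [0, 0, 0, -0.4, 0, 0.8, 0],
    [0, 0, 0, 0, 0, 0, 0]
  ]
}}

```text
time: 8.05
ee_pos: [0.4855, -0.2991, 0.1623]
tool_rot: [0.093, 0.779, 0.609, -0.117]
wrist_force: [-1.2, -0.0, 0.2]
finger_gap: 0.005
gripper_force: 0.0
```

Emit:
{"fn": "carry_out", "kwargs": {
  "motion": [
    [0, 0, 0, -0.3, 0, 0.8, 0],
    [0, 0, 0, -0.3, 0, 0.8, 0],
    [0, 0, 0, -0.2, 0, 0.6, 0],
    [0, 0, 0, 0, 0, 0, 0]
  ]
}}

```text
time: 8.55
ee_pos: [0.4819, -0.3122, 0.1427]
tool_rot: [0.092, 0.778, 0.61, -0.117]
wrist_force: [-1.0, -0.1, -0.0]
finger_gap: 0.004
gripper_force: 0.2
```

```bash
python3 - <<'E'
from h import *; from workcell import read_camera
show(*[P(.14*np.cos(f)-.0033,0,.0725+.14*np.sin(f)) for f in(.45,.3,.15,0)])
c=[cv2.resize(read_camera(n)["image"][r:r+120,x:x+160,::-1],None,fx=2.5,fy=2.5,interpolation=cv2.INTER_CUBIC) for n,r,x in(("side",250,230),("top",180,340))]
cv2.imwrite("pics/d3.png",np.hstack(c))
E
```

```text
8.55 [ 0.482 -0.312  0.143] [-0.962 -0.072 -0.016] [ 0.648  0.444 -0.377  1.903  0.601  0.896 -0.335]
[ 0.481 -0.315  0.133] [ 0.016 -0.043  0.974] [ 0.   0.3 -0. ]
[ 0.479 -0.322  0.114] [-0.142 -0.043  3.066] [ 0.   0.3 -0. ]
[ 0.478 -0.327  0.093] [ 0.015 -0.044  5.158] [ 0.   0.3 -0. ]
[ 0.478 -0.328  0.072] [ 0.482 -0.045  7.203] [ 0.   0.3 -0. ]
```

View pics/d3.png

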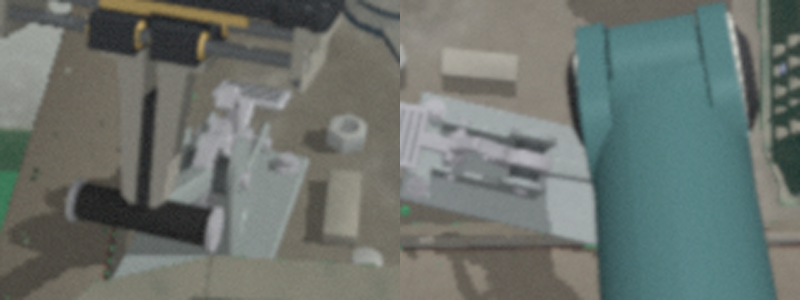

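Fingertips sit on the bar, which has dropped to about (289,337) in the side view from 311. Thumb plate is still down. I'll carry on along the arc.

Emit:
{"fn": "carry_out", "kwargs": {
  "motion": [
    [0, 0, 0, 0, 0, 1, 0],
    [0, 0, 0, -0.1, 0, 1, 0],
    [0, 0, 0, -0.1, 0, 1, 0],
    [0, 0, 0, 0.1, 0, 1, 0],
    [0, 0, 0, 0.1, 0, 1, 0]
  ]
}}

```text
time: 9.28
ee_pos: [0.4784, -0.3263, 0.0945]
tool_rot: [0.092, 0.778, 0.61, -0.118]
wrist_force: [-0.0, -0.9, 4.1]
finger_gap: 0.005
gripper_force: 1.8
```

Emit:
{"fn": "carry_out", "kwargs": {
  "motion": [
    [0, 0, 0, 0.2, 0, 0.8, 0],
    [0, 0, 0, 0.2, 0, 0.8, 0],
    [0, 0, 0, 0, 0, 0.2, 0],
    [0, 0, 0, 0, 0, 0, 0]
  ]
}}

```text
time: 9.78
ee_pos: [0.4777, -0.327, 0.0762]
tool_rot: [0.092, 0.778, 0.61, -0.118]
wrist_force: [0.0, 0.5, -0.4]
finger_gap: 0.003
gripper_force: 0.0
```

Emit:
{"fn": "carry_out", "kwargs": {
  "motion": [
    [0, 0, 0, 0.1, 0, 0.3, 0],
    [0, 0, 0, 0, 0, 0, 0]
  ]
}}

```text
time: 10.02
ee_pos: [0.4778, -0.3272, 0.0733]
tool_rot: [0.092, 0.778, 0.61, -0.118]
wrist_force: [-1.5, 1.0, 1.5]
finger_gap: 0.006
gripper_force: 0.6
```

Now press on to the end stop.

Emit:
{"fn": "carry_out", "kwargs": {
  "motion": [
    [0, 0, 0, 0.1, 0, 0.3, 0],
    [0, 0, 0, 0, 0, 0, 0]
  ]
}}

```text
time: 10.28
ee_pos: [0.4779, -0.3274, 0.0724]
tool_rot: [0.093, 0.778, 0.61, -0.118]
wrist_force: [-4.8, 5.9, 17.6]
finger_gap: 0.003
gripper_force: 8.8
```

Emit:
{"fn": "carry_out", "kwargs": {
  "motion": [
    [0, 0, 0, 0.1, 0, 0.3, 0],
    [0, 0, 0, 0, 0, 0, 0]
  ]
}}

```text
time: 10.52
ee_pos: [0.478, -0.3275, 0.0719]
tool_rot: [0.094, 0.778, 0.609, -0.12]
wrist_force: [-11.4, 10.0, 36.6]
finger_gap: 0.005
gripper_force: 18.7
```

Hard stop at the expected height. I'll retreat upward.

Emit:
{"fn": "carry_out", "kwargs": {
  "motion": [
    [0, 0, 0, -0.2, 0, -0.8, 0],
    [0, 0, 0, -0.3, 0, -3, 0],
    [0, 0, 0, -1, 0, -5, 0],
    [0, 0, 0, -1.5, 0, -6, 0],
    [0, 0, 0, -1.5, 0, -6, 0]
  ]
}}

```text
time: 11.15
ee_pos: [0.4821, -0.3093, 0.2806]
tool_rot: [0.092, 0.778, 0.61, -0.118]
wrist_force: [0.2, -0.9, -0.1]
finger_gap: 0.001
gripper_force: 0.0
```

Emit:
{"fn": "carry_out", "kwargs": {
  "motion": [
    [0, 0, 0, 0, -5, -2, 0],
    [0, 0, 0, 0, -5, 0, 0],
    [0, 0, 0, 0, 0, 0, 0],
    [0, 0, 0, 0, 0, 0, 0]
  ]
}}

```text
time: 11.65
ee_pos: [0.3874, -0.2802, 0.2986]
tool_rot: [0.093, 0.778, 0.61, -0.117]
wrist_force: [0.2, 0.0, 0.1]
finger_gap: 0.007
gripper_force: 0.0
```

```bash
python3 - <<'E'
from h import *; from workcell import read_camera
show()
c=[cv2.resize(read_camera(n)["image"][r:r+120,x:x+160,::-1],None,fx=2.5,fy=2.5,interpolation=cv2.INTER_CUBIC) for n,r,x in(("side",260,230),("top",180,320))]
cv2.imwrite("pics/d4.png",np.hstack(c))
# expected pixels of home bar ends/centre in side
k=C["side"]; f=240/np.tan(np.radians(k["vfov"])/2)
for p in(P(.14,0,.062),P(.14,-.043,.062),P(.14,.043,.062)):
    q=k["R"]@p+k["t"]; print(q[:2]/q[2]*f+[k["cx"],k["cy"]])
E
```

```text
11.65 [ 0.387 -0.28   0.299] [0.152 0.049 0.079] [ 0.779  0.081 -0.448  1.961  0.375  1.107 -0.078]
[285.251 379.11 ]
[258.04  372.676]
[313.294 385.74 ]
```

View pics/d4.png

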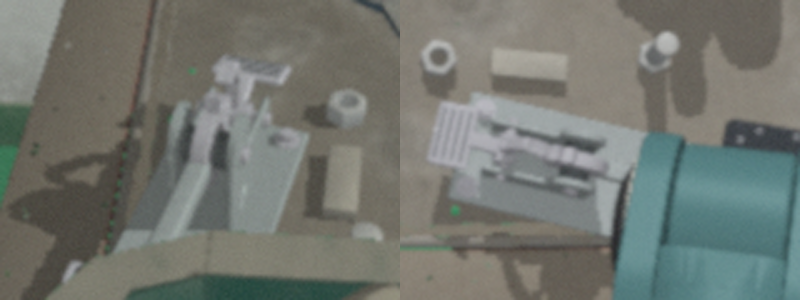

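The arm lies low, with the bar hidden behind the crate rim as predicted. The thumb plate is down, and the nut, stone and bolt haven't moved. The hard stop came at TCP z 0.072, matching fully home.

```bash
python3 -c "
from workcell import hand_in; print(hand_in())"
```

```text
the job is handed in; nothing more can be done
None
```

The job is handed in: I pressed the pawl to its stop, then pushed the arm down to a hard stop at the expected home height (bar hidden by the crate in the last picture), and finished clear at 11.7 s; the nut, stone and bolt looked unmoved, but I took no final picture of the cup or scraper.

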